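# Set the side stop and hold the spring jaw of a sherd-bonding jig open

### The job

Get the bonding jig ready for the next potsherd: turn the black wing knob in small turns until the side stop's needle lines up with the tip of the arrow-shaped rider on its rule (not the round one). Then pull the spring jaw's wooden handle out towards you until the jaw's needle lines up with its own arrow rider, and finish while still holding it there, steady, so that a colleague can put the sherd in. Leave the sherds, the jar and the glue bottle where they are.

Things in the scene. Friction and masses are not known exactly. Their poses are not given: they have to be found in the camera images.
- jig: sherd-bonding jig fixed to the table: aluminium plate 12 mm thick, x -140 to +115, y -135 to +165 mm. Origin at table height; jig +x points away from the robot, +y to its left; turned up to 15 degrees. Black wing knob and side stop left, spring jaw right; behind it a dark fixed jaw 65 mm high. Nothing on it is over 86 mm high.
- knob (a joint): angle of the wing knob, rad, positive clockwise seen from above; starts near 0, stops at -2.4 and 2.4. +1 rad moves the side stop and its needle 14 mm along jig +y (towards the knob). Light friction (0.04 N m): stays where left. At 0 the knob's bar lies along jig x; at value q it is turned by -q about z (up).
- knob_bar (a point): grip point of the wing knob, on its vertical axis, 72 mm above the table. Black upright bar 44 mm long, 12 mm thick, from 51 to 86 mm above the table, on a 40 mm disc on a grey 50 mm gear housing (top at 44 mm). The point's x axis lies along the bar and turns with it; pinch the bar across its 12 mm from above.
- stop_needle (a point): tip of the thin dark needle (3 mm wide) that sticks out of the brass side-stop block towards the robot, over the steel rule; it slides along jig y with the block, by the knob only. 28 mm above the table.
- stop_mark (a point): tip of the brass arrow rider on the side stop's rule (24 mm long, 20 wide, 13 high), pointing along jig +x, 5 mm short of the needle's tip; 28 mm above the table. Needle and mark are lined up when their jig y is equal (point y = jig y). Fixed; its place varies, either side of the needle. The round brass rider (18 mm) on that rule means nothing.
- handle (a point): centre of the spring jaw's handle, 64 mm above the table: wooden cross-bar 60 mm long (jig y), 14 mm thick (jig x), from 48 to 80 mm up, on a steel carriage 36 mm high; moves with the jaw. Around it all is lower than 37 mm, but for the upright jaw plate 85 mm beyond it (jig +x). Pinch it from above across its 14 mm.
- jaw: the spring jaw: steel carriage 100 mm long, handle near its robot end, upright plate at its far end. Slides only along jig x; it pulls out along jig -x (towards the robot), 80 mm at most; a spring draws it home with about 5 N at rest and 0.8 N more per 10 mm. Origin under the carriage's middle, 16 mm above the table.
- jaw_needle (a point): tip of the thin dark needle (3 mm wide) on the right-hand side (jig -y) of the spring jaw's carriage; moves with the jaw. 30 mm above the table, 20 mm further along jig +x than the handle's centre and 32 mm further along jig -y.
- jaw_mark (a point): tip of the brass arrow rider on the rule right of the jaw (24 mm long, 20 wide, 13 high), pointing along jig +y, 4 mm short of the needle's path; 28 mm above the table. The jaw is at the mark when needle and mark have the same jig x (point x = jig x), 35 to 65 mm out from rest. Fixed; its place varies.
- sherd_a: small flat pottery sherd, about 40 mm across and 9 mm thick, lying on the jig's plate near its robot edge, left of the handle; loose, origin at the centre of its underside. Not to be disturbed.
- sherd_b: flat brown sherd, about 60 mm, 10 mm thick, on the table in front of the jig; loose, origin at the centre of its underside. Not to be disturbed.
- sherd_c: flat sherd, about 60 mm, 9 mm thick, on the table left of the jig; loose, origin at the centre of its underside. Not to be disturbed.
- sherd_d: flat sherd, about 60 mm, 11 mm thick, on the table right of the jig; loose, origin at the centre of its underside. Not to be disturbed.
- sherd_e: flat brown sherd, about 70 mm, 10 mm thick, on the table behind the jig; loose, origin at the centre of its underside. Not to be disturbed.
- jar: amber glass jar with a white lid, 68 mm diameter, 100 mm high, right of the jig; loose, origin at the centre of its underside. Not to be disturbed.
- glue: small white glue bottle, 36 mm diameter, 100 mm high, behind the jig; loose, origin at the centre of its underside. Not to be disturbed.

How it is judged:
On the way, in this order (a step that is already met when the one before it is completed fails the run):
1. the side stop's needle is lined up with its arrow and the knob is at rest, the jaw still home (y of stop_needle in the frame of stop_mark between -0.003 and 0.003 m and velocity of joint knob between -0.1 and 0.1 rad/s and distance of handle from where it was at the start of the episode below 0.015 m), for 0.3 s.
2. the spring jaw is pulled out to its arrow and held by the fingers (x of jaw_needle in the frame of jaw_mark between -0.003 and 0.003 m and contact force between the fingers and jaw above 2 N), for 0.2 s.
At the end, for the whole second after the job is handed in: The side stop's needle is within 3 mm of its arrow tip along the rule, the spring jaw's needle is within 3 mm of its own arrow tip along the rule, and the jaw is held there steadily by the gripper's fingers (more than 2 N on it, slower than 10 mm/s) (all of step 2 and y of stop_needle in the frame of stop_mark between -0.003 and 0.003 m and linear speed of jaw below 0.01 m/s); the arm keeps its last pose, push and grip.
It fails at once if a sherd, the jar or the glue bottle is moved by more than 25 mm (distance of any of sherd_a, sherd_b, sherd_c, sherd_d, sherd_e, jar, glue from where it was at the start of the episode above 0.025 m).
It also fails if it takes over 64 s, if anything falls off the work surface, if the arm or the gripper's body presses on something with over 40 N, if the wrist force passes 120 N, or if a joint passes its speed limit or range.

### The arm

A 7-joint arm with a two-finger parallel gripper is mounted at the origin on the work surface. World frame = base frame: x ahead of the robot, y to its left, z up, the work surface at z = 0. Lengths are in m, angles in rad, forces in N, time in s.
With the tool pointing down it reaches from about 0.425 to 0.95 m from the base axis. Payload 16.7 kg.
Tool frame: the origin (TCP) lies on the front face of the gripper's body, between the roots of the fingers; the fingertips stand 97 mm ahead of it and the grasp point (between the pads) lies robot.grasp_offset ahead of it (robot.grasp_offset is the distance from the TCP to the grasp point, in m); z points along the fingers, y is the line along which they close (so a half turn about z gives the same grasp; the last joint's range is limited). The gripper opens to 94 mm and grips with 3 to 60 N. Pads are 16 mm wide; open, the fingers measure 119 mm over their backs; the gripper's body (75 mm by 177 mm) begins 78 mm behind the grasp point.
Start: joints at [0.976, 0.426, 0.074, 1.606, -0.034, 1.111, -0.067], TCP at [0.291, -0.609, 0.303] pointing down, gripper open.
Joint ranges: [-2.85, 2.85], [-0.5, 2.14], [-1.23, 1.37], [0.21, 2.46], [-1.02, 4.16], [0.16, 2.05], [-2.73, 2.73]. Speed limits (rad/s): [1.89, 1.89, 2.39, 2.39, 3.01, 3.01, 3.01].

### API

Orientations are given as a unit quaternion [w, x, y, z].
In Python, from workcell import robot gives the robot as it stands.
- The arm moves only by the tool servo_tool, never from a script. Its argument "moves" is text: rows parted by semicolons, each of 4 numbers parted by spaces: the shift along the tool's x, y, z in cm, then the turn about the tool's z in degrees. In form: x y z spin; .... A call has exactly 8 rows; each row is the pose to reach, as a shift and turn from the pose commanded when the call began, along the tool's axes at that moment; what a row does not reach only later rows make up. A row lasts 1/12 s, in which the tool goes at most 41.7 mm and 7.16 degrees, less where a joint would pass 70% of its speed; a pose out of reach is approached as far as the arm can. A call with a gripper value outside its range is refused whole. "fingers" is the closure, from 0 (fully open) to 1 (shut), set as the call begins (left out, the last holds). The fingers move at their own pace and stop on an object; the grip force is fixed at half the most. Time passes only in rows, so rows that repeat a pose let the fingers close, or fill a call up. It gives the time, the measured TCP pose, the force, the opening and the grip force at its end, in the units of the state.
- robot.get_state(): the state, without advancing time (a new reading comes with each control period).
- robot.snapshot(name): name is "scene" or "top" or "wrist"; returns a dict with "frame" (400x640x3 uint8, blue, green, red), "fx", "fy", "cx", "cy" (pixels), "k1" (the pictures are not rectified: a ray, as slopes to the right and down, at radius r is drawn at 1 + k1 r^2 times it, then the intrinsics apply), "xyz" and "rotation" of the camera in the world. Camera axes: x right, y down, z forward; pixel columns grow to the right and rows downward; lengths in m; the calibration is good to about 2 mm. A picture is of the moment at which its call begins. There is no depth.
- robot.job_done(): hands the job in; it is judged then, once.
The state is a dict: "time": time; "q": joint angles; "qd": joint speeds; "joint_efforts": joint torques, N m; "ee_pos": TCP position; "eef_rot": TCP orientation; "force": force on the tool from outside, world axes, zero at the start; "wrist_torque": the same for the moment, N m; "gripper_width": finger opening in m; "gripper_force": force on a finger pad.
Only numpy, scipy, OpenCV 4.12 (cv2) and the standard library are available. Lean on these libraries where they do the work, as an engineer would, in place of code of your own. Each camera call takes 0.05 s, during which the arm holds its last target. There are 200 camera calls.

## Working session

There is one attempt and no reset: what is moved stays moved. The work goes in short steps, Python scripts to look and compute and a tool call to move; the robot and the scene stay as the last step left them, time stands still between calls to the robot, and variables do not carry over. Pictures are saved under pics/ and viewed, at most 10 in all, crops included, and the job is handed in when it is done.

Besides the shell and the picture viewer there is one more tool, called after "Emit:" as name(argument=value, ...) on one line, values as JSON. servo_tool: Moves the arm, as the interface text tells. Its arguments: {"type":"object","properties":{"moves":{"type":"string"},"fingers":{"type":"number"}},"required":["moves"]}

```bash
mkdir -p pics; cat > h.py <<'E'
import numpy as np, cv2
from workcell import robot
def snap(n,f):
    s=robot.snapshot(n); cv2.imwrite('pics/'+f+'.png',s['frame'])
    import pickle; pickle.dump(s,open('pics/'+f+'.pkl','wb')); return s
def load(f):
    import pickle; return pickle.load(open('pics/'+f+'.pkl','rb'))
def px2w(s,uv,z):
    K=np.array([[s['fx'],0,s['cx']],[0,s['fy'],s['cy']],[0,0,1.]])
    out=[]
    R=np.array(s['rotation']).reshape(3,3); c=np.array(s['xyz'])
    p=cv2.undistortPoints(np.array([[uv]],float),K,np.array([s['k1'],0,0,0.]))[0,0]
    d=R@np.array([p[0],p[1],1.]); return c+d*(z-c[2])/d[2]
def w2px(s,P):
    R=np.array(s['rotation']).reshape(3,3); q=R.T@(np.array(P)-np.array(s['xyz'])); a=q[:2]/q[2]; a=a*(1+s['k1']*(a@a))
    return np.array([s['fx']*a[0]+s['cx'],s['fy']*a[1]+s['cy']])
E
python3 - <<'E'
from h import *
s=snap('top','top0'); print({k:v for k,v in s.items() if k!='frame'})
snap('scene','scene0'); print(robot.get_state(), robot.grasp_offset)
E
```

```text
{'fx': 416.9477960486511, 'fy': 416.9477960486511, 'cx': 318.51776369566545, 'cy': 197.9240574990835, 'k1': -0.1021485446526283, 'xyz': array([0.47921579, 0.01725821, 1.00464572]), 'rotation': array([-0.02818973,  0.71350285, -0.69852446,  0.04671826])}
{'time': 0.1, 'q': array([ 0.97547487,  0.42663088,  0.07387071,  1.60651319, -0.03409886,
        1.11082259, -0.06715073]), 'qd': array([ 1.46085139e-05, -1.34096059e-03,  1.65666928e-03, -3.35721107e-04,
       -2.17915623e-04,  8.61769918e-04, -1.42386404e-03]), 'joint_efforts': array([ 7.49780447e-03, -9.37461519e+01,  3.67661968e+00, -4.55042303e+01,
       -4.86315961e-02,  1.68311008e-02,  4.90633965e-05]), 'ee_pos': array([ 0.29091226, -0.60878532,  0.30208501]), 'eef_rot': array([-5.32677208e-04,  9.75268687e-01,  2.21021896e-01, -1.63347395e-04]), 'force': array([-0.07414262, -0.23239312, -0.71424319]), 'wrist_torque': array([-0.01008604, -0.04400245,  0.00260256]), 'gripper_force': 0.0, 'gripper_width': 0.09360706937162684} 0.0784
```

View pics/top0.png

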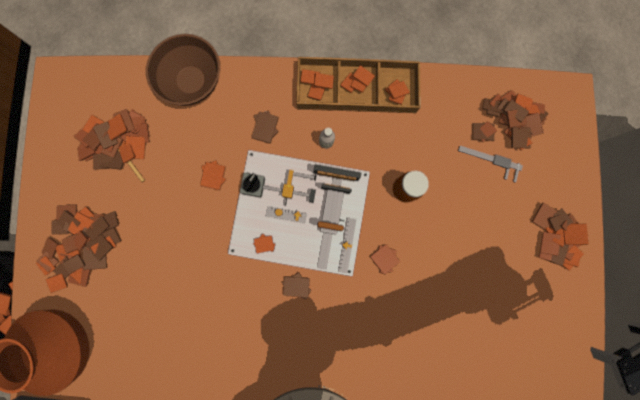

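The top view shows the jig at about (230–368, 152–275), with the knob at (252,184), the stop at (288,188), the handle at (330,226) and the jaw rider near (346,244). I'll enlarge this area.

```bash
sed -i "s/R=np.array(s\['rotation'\]).reshape(3,3)/R=Rm(s)/" h.py; cat >> h.py <<'E'
from scipy.spatial.transform import Rotation as Ro
def Rm(s):
    w,x,y,z=s['rotation']; return Ro.from_quat([x,y,z,w]).as_matrix()
E
python3 - <<'E'
from h import *
s=load('top0'); c=s['frame'][148:280,225:375]
cv2.imwrite('pics/top0c.png',cv2.resize(c,None,fx=4.5,fy=4.5,interpolation=cv2.INTER_CUBIC))
for uv in [(318,198),(252,184)]: print(px2w(s,uv,0.0))
E
```

```text
[ 0.5861828  -0.00679814  0.        ]
[0.61673232 0.15418415 0.        ]
```

View pics/top0c.png

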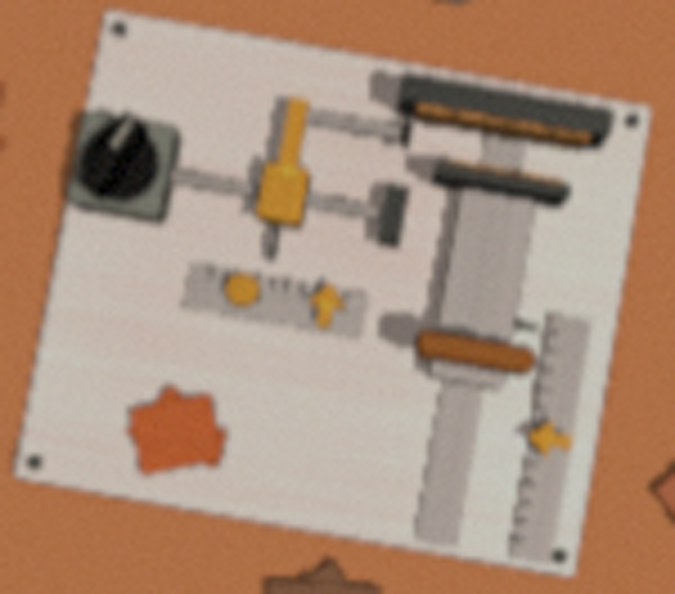

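The crop shows the plate corners at crop pixels (107,12), (650,105), (575,575) and (15,476). Stop needle tip is at about (270,258) and its arrow tip at (325,283). The jaw needle is at about (535,325), its arrow tip at (527,430), the handle centre at (475,352) and the knob at about (122,150).

```bash
cat >> h.py <<'E'
def fit(J,W):
    J=np.array(J);W=np.array(W); jm=J.mean(0);wm=W.mean(0);A=J-jm;B=W-wm
    th=np.arctan2((A[:,0]*B[:,1]-A[:,1]*B[:,0]).sum(),(A*B).sum())
    R=np.array([[np.cos(th),-np.sin(th)],[np.sin(th),np.cos(th)]]); o=wm-R@jm
    return th,R,o,(J@R.T+o-W)
E
python3 - <<'E'
from h import *
s=load('top0'); f=lambda u,v,z:px2w(s,(u/4.5+225-.4,v/4.5+148-.4),z)[:2]
W=[f(107,12,.012),f(650,105,.012),f(575,575,.012),f(15,476,.012)]
th,R,o,r=fit([(.115,.165),(.115,-.135),(-.14,-.135),(-.14,.165)],W)
print(np.degrees(th),o,r*1e3)
for n,u,v,z in [('knob',122,150,.086),('housing',125,165,.044),('sneedle',270,258,.028),('smark',325,283,.028),('jneedle',516,323,.03),('jmark',527,430,.028),('handle',475,352,.08)]:
    w=f(u,v,z); print(n,w,(R.T@(w-o))*1e3)
st=robot.get_state(); w,x,y,z=st['eef_rot']; print(Ro.from_quat([x,y,z,w]).as_matrix().round(3))
E
```

```text
-8.670861744275758 [0.56070221 0.02026929] [[ 1.8754017   1.48999638]
 [ 0.35063439 -1.56611788]
 [-0.91256    -0.65076433]
 [-1.31347609  0.72688583]]
knob [0.61182214 0.14336568] [ 31.9778796 129.3962241]
housing [0.61010466 0.14728566] [ 29.68906481 133.01247524]
sneedle [0.56505167 0.07199807] [-3.49879123 51.79327427]
smark [0.55261291 0.0429824 ] [-11.42103621  21.23398817]
jneedle [ 0.53375516 -0.05691809] [-15.00244456 -80.36766214]
jmark [ 0.47837608 -0.06364604] [-68.73428389 -95.36756568]
handle [ 0.51623114 -0.03308117] [-35.9197839  -59.44507036]
[[ 0.902  0.431 -0.001]
 [ 0.431 -0.902  0.001]
 [-0.    -0.001 -1.   ]]
```

The needle has to travel about -30 mm in y, so the knob turns about -2.2 rad (counter-clockwise from above). I'll go above the knob first.

Emit:
servo_tool(moves="61.4 -54.2 0 0;61.4 -54.2 0 0;61.4 -54.2 0 0;61.4 -54.2 0 0;61.4 -54.2 0 0;61.4 -54.2 0 0;61.4 -54.2 0 0;61.4 -54.2 0 0", fingers=0)

```text
time: 0.77
ee_pos: [0.4216, -0.3002, 0.3026]
eef_rot: [0.0, 0.975, 0.221, -0.0]
force: [1.4, -0.3, 0.8]
gripper_width: 0.0938
gripper_force: 0.0
```

Emit:
servo_tool(moves="36 -32 0 0;36 -32 0 0;36 -32 0 0;36 -32 0 0;36 -32 0 0;36 -32 0 0;36 -32 0 0;36 -32 0 0")

```text
time: 1.43
ee_pos: [0.551, 0.0069, 0.3027]
eef_rot: [0.0, 0.975, 0.221, -0.0]
force: [1.3, -0.2, 0.5]
gripper_width: 0.0938
gripper_force: 0.0
```

Emit:
servo_tool(moves="4 -3.5 0 7;4 -3.5 0 14;4 -3.5 0 21;4 -3.5 0 28;4 -3.5 0 34;4 -3.5 0 34;4 -3.5 0 34;4 -3.5 0 34")

```text
time: 2.1
ee_pos: [0.5716, 0.0538, 0.3026]
eef_rot: [-0.0, 0.997, -0.072, -0.0]
force: [-0.9, 0.7, 0.5]
gripper_width: 0.0937
gripper_force: 0.0
```

```bash
python3 - <<'E'
from h import *
st=robot.get_state(); w,x,y,z=st['eef_rot']; M=Ro.from_quat([x,y,z,w]).as_matrix(); print(st['time'],st['ee_pos'],np.degrees(np.arctan2(M[1,0],M[0,0])),st['q'])
s=snap('wrist','w1'); print(s['xyz'],s['fx'])
for P in [(.611,.145,.086),(.565,.072,.028),(.5526,.043,.028)]: print(w2px(s,P))
E
```

```text
2.1 [0.57161752 0.05381817 0.30259889] -8.235117337738416 [-0.00436035  0.27482936 -0.24200143  1.82322328  0.07483957  1.05257692
 -1.98927395]
[0.64434464 0.04337857 0.38392603] 323.78655306034096
[220.02238028 168.41894736]
[308.47138049 191.17432848]
[335.42165443 198.14726536]
```

View pics/w1.png

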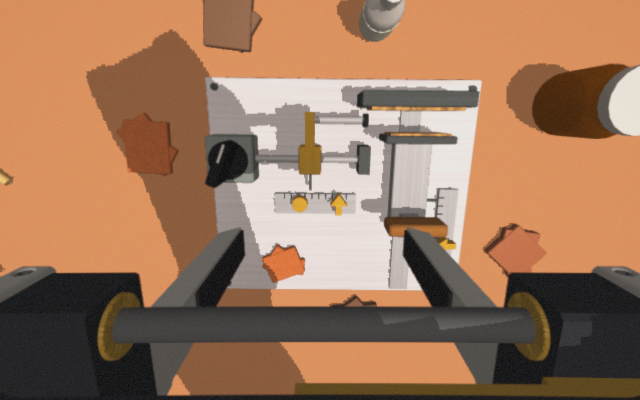

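The wrist view shows the knob at about (222,160), the stop needle tip at (310,189), the arrow tip at (339,193), the round rider at (300,204) and the handle at (416,227). I'll enlarge the knob and rule.

```bash
python3 - <<'E'
from h import *
s=load('w1'); c=s['frame'][70:290,195:485]
cv2.imwrite('pics/w1c.png',cv2.resize(s['frame'][120:220,195:355],None,fx=5,fy=5,interpolation=cv2.INTER_CUBIC))
E
```

```text
(no output)
```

View pics/w1c.png

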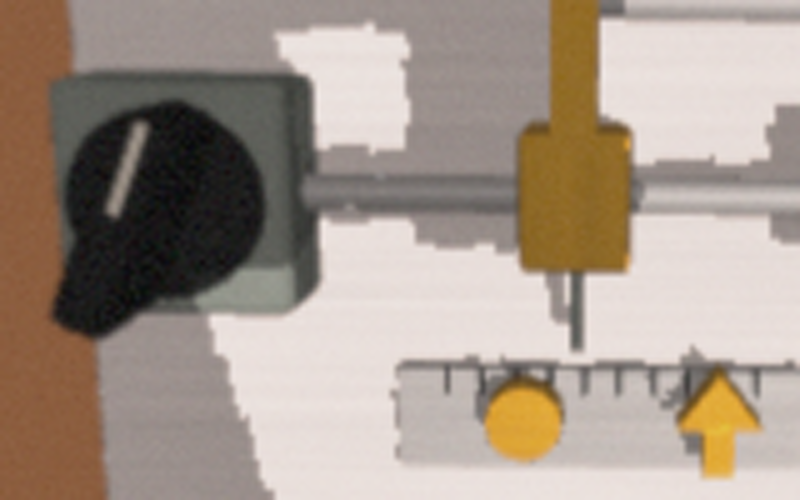

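Enlarged, the white line on the bar's top runs from (142,125) to (113,215). The bar's near end is at about (85,320), the needle tip at (577,350) and the arrow tip at (718,368).

```bash
python3 - <<'E'
from h import *
s=load('w1'); f=lambda u,v,z:px2w(s,((u-2)/5+195,(v-2)/5+120),z)[:2]
g=lambda u,v,z:px2w(s,(u,v),z)[:2]
W=[g(209,79,.012),g(480.5,81,.012),g(228,289,.012)]
th=np.radians(-8.67)
r=fit([(.115,.165),(.115,-.135),(-.14,.165)],W); print(np.degrees(r[0]),r[2],r[3]*1e3)
R,o=r[1],r[2]
for n,u,v,z in [('l1',142,125,.086),('l2',113,215,.086),('barnear',75,318,.086),('barnear2',100,337,.07),('disc',168,200,.051),('hous',188,178,.044),('sn',577,350,.028),('sm',718,368,.028)]:
    w=f(u,v,z); print(n,w,(R.T@(w-o))*1e3)
w=g(416,222,.08);print('handle',w,(R.T@(w-o))*1e3)
h=robot.get_state(); print(h['ee_pos'])
E
```

```text
-8.140308376875696 [0.56249439 0.0150783 ] [[ 0.37822773  2.0190225 ]
 [ 2.06011166 -5.76091337]
 [-2.43833939  3.74189087]]
l1 [0.63194579 0.13744946] [ 51.42415597 130.97233853]
l2 [0.61665277 0.14635691] [ 35.02394793 137.62458009]
barnear [0.59873914 0.15773478] [ 15.67973386 146.35128243]
barnear2 [0.59184022 0.15988486] [  8.54586976 147.50282476]
disc [0.61482384 0.14660753] [ 33.17796155 137.61369967]
hous [0.61811815 0.14364859] [ 36.858052   135.15104366]
sn [0.56655185 0.0700138 ] [-3.76216546 54.95650648]
sm [0.55786709 0.03911963] [-7.98487427 23.14388073]
handle [ 0.53057543 -0.03228931] [-24.89021046 -51.41000711]
[0.57165032 0.05372609 0.30266453]
```

The bar lies at a yaw of about -31° (knob about +0.38 rad), with its centre at about (0.614, 0.146). I'll go above it, lower, with that yaw.

Emit:
servo_tool(moves="2.9 -4 0 7;2.9 -8 0 14;2.9 -9.7 2 21;2.9 -9.7 5 23;2.9 -9.7 8 23;2.9 -9.7 8 23;2.9 -9.7 8 23;2.9 -9.7 8 23")

```text
time: 2.82
ee_pos: [0.6153, 0.1452, 0.2243]
eef_rot: [-0.0, 0.963, -0.271, 0.001]
force: [1.5, -0.4, 0.2]
gripper_width: 0.0942
gripper_force: 0.0
```

```bash
python3 - <<'E'
from h import *
st=robot.get_state(); w,x,y,z=st['eef_rot']; M=Ro.from_quat([x,y,z,w]).as_matrix(); print(st['time'],st['ee_pos'],np.degrees(np.arctan2(M[1,0],M[0,0])),st['q'][6])
s=snap('wrist','w2')
t=st['ee_pos']
for d in (-.022,0,.022): print(w2px(s,t+M@[d,0,0]-[0,0,t[2]-.086]))
cv2.imwrite('pics/w2c.png',cv2.resize(s['frame'][60:300,150:490],None,fx=2.3,fy=2.3,interpolation=cv2.INTER_CUBIC))
E
```

```text
2.8167 [0.61531734 0.1452488  0.224298  ] -31.428904725109074 -2.539372373407875
[324.32266355 250.56141372]
[324.34160173 221.91232072]
[324.36172802 191.88436113]
```

View pics/w2c.png

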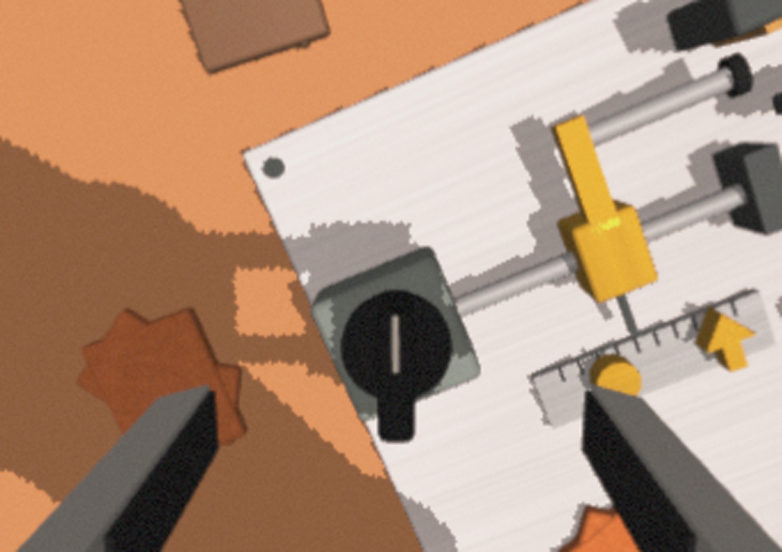

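The bar is upright in the view, with its line at x≈395 (2 mm left of the tool axis) and its lengthwise centre matching. I'll go down and close.

Emit:
servo_tool(moves="0 -0.2 3 0;0 -0.2 5.5 0;0 -0.2 7.2 0;0 -0.2 7.2 0;0 -0.2 7.2 0;0 -0.2 7.2 0;0 -0.2 7.2 0;0 -0.2 7.2 0")

```text
time: 3.53
ee_pos: [0.6164, 0.1473, 0.1524]
eef_rot: [-0.001, 0.963, -0.271, 0.001]
force: [-1.2, -0.2, -0.6]
gripper_width: 0.0943
gripper_force: 0.0
```

Emit:
servo_tool(moves="0 0 0 0;0 0 0 0;0 0 0 0;0 0 0 0;0 0 0 0;0 0 0 0;0 0 0 0;0 0 0 0", fingers=1)

```text
time: 4.2
ee_pos: [0.6157, 0.1472, 0.1507]
eef_rot: [-0.0, 0.963, -0.271, -0.0]
force: [0.0, 0.5, -0.4]
gripper_width: 0.0444
gripper_force: 0.0
```

Emit:
servo_tool(moves="0 0 0 0;0 0 0 0;0 0 0 0;0 0 0 0;0 0 0 0;0 0 0 0;0 0 0 0;0 0 0 0")

```text
time: 4.87
ee_pos: [0.6156, 0.147, 0.1507]
eef_rot: [0.0, 0.963, -0.271, -0.0]
force: [-2.3, -2.7, 2.6]
gripper_width: 0.0119
gripper_force: 30.0
```

Emit:
servo_tool(moves="0 0 0 -6;0 0 0 -12;0 0 0 -18;0 0 0 -24;0 0 0 -30;0 0 0 -36;0 0 0 -42;0 0 0 -45")

```text
time: 5.53
ee_pos: [0.6158, 0.1487, 0.1508]
eef_rot: [-0.001, 0.993, 0.121, 0.0]
force: [0.1, 7.5, -2.6]
gripper_width: 0.0122
gripper_force: 30.0
```

Emit:
servo_tool(moves="0 0 0 -6;0 0 0 -12;0 0 0 -18;0 0 0 -24;0 0 0 -30;0 0 0 -36;0 0 0 -42;0 0 0 -45")

```text
time: 6.2
ee_pos: [0.6148, 0.1502, 0.1507]
eef_rot: [-0.002, 0.87, 0.493, 0.001]
force: [-5.9, 12.9, 0.6]
gripper_width: 0.0116
gripper_force: 30.0
```

```bash
python3 - <<'E'
from h import *
st=robot.get_state(); w,x,y,z=st['eef_rot']; M=Ro.from_quat([x,y,z,w]).as_matrix(); print(st['time'],st['ee_pos'],np.degrees(np.arctan2(M[1,0],M[0,0])),st['q'][6])
s=snap('top','t2'); s=snap('wrist','w3')
s=load('t2');a=cv2.resize(s['frame'][190:230,255:325],None,fx=8,fy=8,interpolation=cv2.INTER_CUBIC)
b=cv2.resize(load('w3')['frame'],(448,280)); b=cv2.resize(b,(560,270)); cv2.imwrite('pics/c3.png',np.vstack([a,b]))
E
```

```text
6.2 [0.61480018 0.15018847 0.15074358] 59.010558188910316 -1.199846003236213
```

View pics/c3.png

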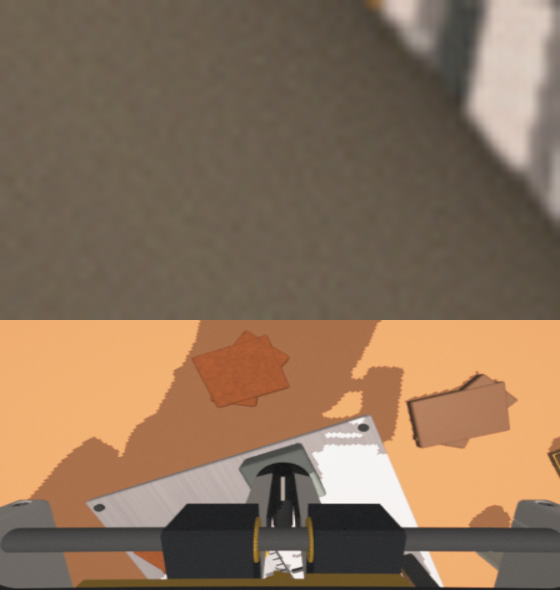

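Both views are blocked by the gripper: the top camera sees only the arm, and the wrist view shows the bar held at about (283,490). Turned 90° so far; another 37° should do, then I'll let go and check from above.

Emit:
servo_tool(moves="0.1 0 0 -6;0.2 -0.1 0 -12;0.2 -0.1 0 -18;0.2 -0.1 0 -24;0.2 -0.1 0 -30;0.2 -0.1 0 -35;0.2 -0.1 0 -37;0.2 -0.1 0 -37")

```text
time: 6.97
ee_pos: [0.6136, 0.151, 0.1506]
eef_rot: [-0.002, 0.671, 0.742, -0.001]
force: [-17.5, 3.4, 14.0]
gripper_width: 0.0115
gripper_force: 30.0
```

Emit:
servo_tool(moves="0 0 0 0;0 0 0 0;0 0 0 0;0 0 0 0;0 0 0 0;0 0 0 0;0 0 0 0;0 0 0 0", fingers=0.5)

```text
time: 7.63
ee_pos: [0.6159, 0.1494, 0.1507]
eef_rot: [0.0, 0.672, 0.74, 0.0]
force: [-0.4, -0.4, 0.1]
gripper_width: 0.0474
gripper_force: 0.0
```

Emit:
servo_tool(moves="0 0 -4 0;0 0 -8 0;0 0 -12 0;-3 -2 -13 3;-6 -4 -13 6;-9 -6 -13 9;-12 -8 -13 12;-14 -9.5 -13 14")

```text
time: 8.3
ee_pos: [0.5335, -0.002, 0.2807]
eef_rot: [0.0, 0.759, 0.651, -0.0]
force: [0.1, -0.3, 0.9]
gripper_width: 0.0474
gripper_force: 0.0
```

Emit:
servo_tool(moves="-3.3 -1 0 0;-3.3 -1 0 0;-3.3 -1 0 0;-3.3 -1 0 0;-3.3 -1 0 0;-3.3 -1 0 0;-3.3 -1 0 0;-3.3 -1 0 0", fingers=0)

```text
time: 8.97
ee_pos: [0.5203, -0.0295, 0.2806]
eef_rot: [-0.0, 0.757, 0.653, 0.0]
force: [-0.6, 1.2, 0.8]
gripper_width: 0.0937
gripper_force: 0.0
```

```bash
python3 - <<'E'
from h import *
st=robot.get_state(); w,x,y,z=st['eef_rot']; M=Ro.from_quat([x,y,z,w]).as_matrix(); print(st['time'],st['ee_pos'],np.degrees(np.arctan2(M[1,0],M[0,0])),st['q'][6])
s=snap('wrist','w4')
for P in [(.565,.05,.028),(.5526,.043,.028),(.52,-.033,.08),(.478,-.0636,.028)]: print(w2px(s,P))
cv2.imwrite('pics/w4c.png',cv2.resize(s['frame'][40:300,150:490],None,fx=2.3,fy=2.3,interpolation=cv2.INTER_CUBIC))
E
```

```text
8.9667 [ 0.52029185 -0.0295242   0.2805693 ] 81.61057544748635 -0.4152447927401319
[355.58085327 102.34498361]
[344.04028672 111.54767793]
[322.72687957 202.82776748]
[288.65366944 222.702308  ]
```

View pics/w4c.png

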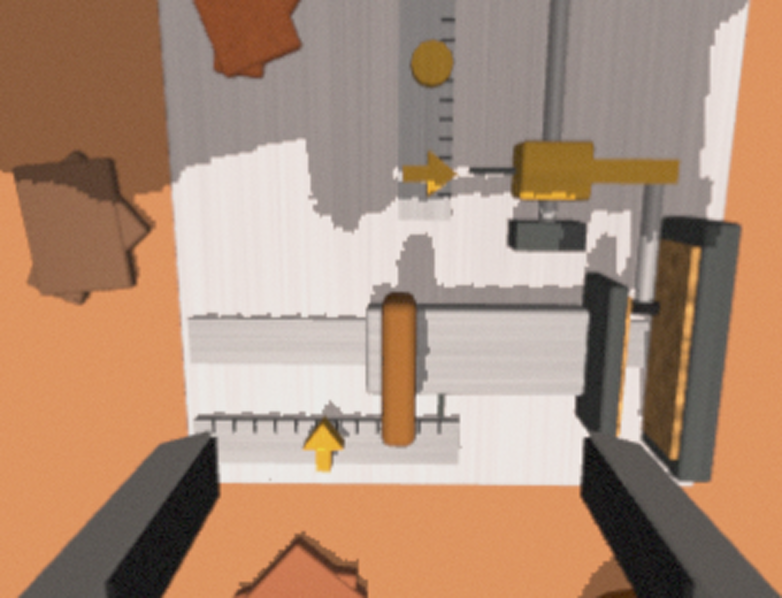

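The view shows the stop needle tip at (470,171) almost in line with the arrow tip at (457,174). The handle is at (400,370), the jaw needle at (441,400) and the jaw arrow tip at (323,420). I'll zoom in to confirm both.

```bash
python3 - <<'E'
from h import *
s=load('w4'); r=lambda a:cv2.resize(a,None,fx=8,fy=8,interpolation=cv2.INTER_CUBIC)
a=r(s['frame'][100:130,320:390]); b=r(s['frame'][205:240,280:350])
a=r(s['frame'][100:130,310:405]); b=r(s['frame'][204:240,270:365])
cv2.imwrite('pics/w4d.png',np.vstack([a,b]))
E
```

```text
(no output)
```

View pics/w4d.png

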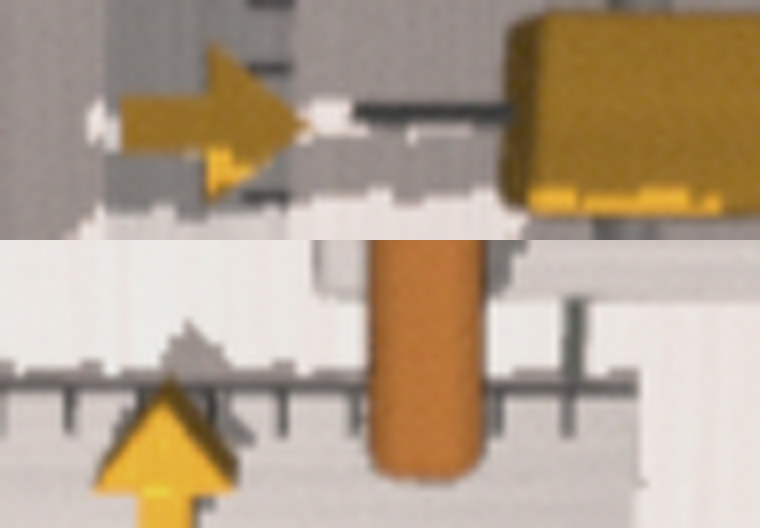

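The stop needle (y≈112) sits above the arrow tip (y≈126), so it is short by about 1.8 px. The jaw needle is at x≈573, its arrow tip at x≈170 and the handle at x≈427. Working these out in mm:

```bash
python3 - <<'E'
from h import *
s=load('w4'); q=lambda u,v,z,a:px2w(s,((u-3.5)/8+(310 if a else 270),(v-3.5)/8+(100 if a else 174)),z)[:2]
# jig x direction from the jaw rule edge (z~.015)
e=q(630,390,.015,0)-q(5,375,.015,0); th=np.arctan2(e[1],e[0]); print('th',np.degrees(th))
R=lambda t:np.array([[np.cos(t),-np.sin(t)],[np.sin(t),np.cos(t)]])
for t in (th,np.radians(-8.5)):
  print('stop n-m',(R(t).T@(q(355,112,.028,1)-q(310,125,.028,1)))*1e3,'jaw n-m',(R(t).T@(q(573,330,.03,0)-q(170,375,.028,0)))*1e3)
c=lambda u,v,z:px2w(s,((u-1)/2.3+150,(v-1)/2.3+40),z)
print('handle',c(399.5,370,.08), 'jawneedle',q(573,330,.03,0))
E
```

```text
th -9.859600852823803
stop n-m [5.52715178 1.6996713 ] jaw n-m [54.17893514  8.36886362]
stop n-m [5.56592429 1.56804849] jaw n-m [54.36225246  7.08098852]
handle [ 0.52080269 -0.03086263  0.08      ] jawneedle [ 0.53556929 -0.06242997]
```

The stop is 1.6 mm short. That's inside tolerance, but with little margin, so I'll regrip and turn about 6.5° more.

Emit:
servo_tool(moves="4 1.3 0 -4;8 2.6 0 -8;12 4 0 -12;16 5.3 0 -14;19.2 6.6 0 -14;19.2 6.6 0 -14;19.2 6.6 0 -14;19.2 6.6 0 -14", fingers=0.5)

```text
time: 9.68
ee_pos: [0.6134, 0.1498, 0.2802]
eef_rot: [-0.0, 0.672, 0.741, -0.0]
force: [-0.2, -0.0, 0.2]
gripper_width: 0.0475
gripper_force: 0.0
```

Emit:
servo_tool(moves="0 0 4 0;0 0 8 0;0 0 11 0;0 0 13 0;0 0 13 0;0 0 13 0;0 0 13 0;0 0 13 0")

```text
time: 10.35
ee_pos: [0.6144, 0.1497, 0.1527]
eef_rot: [0.001, 0.672, 0.74, 0.001]
force: [-0.4, 0.0, 0.4]
gripper_width: 0.0468
gripper_force: 0.0
```

Emit:
servo_tool(moves="0 0 0 0;0 0 0 0;0 0 0 0;0 0 0 0;0 0 0 0;0 0 0 0;0 0 0 0;0 0 0 0", fingers=1)

```text
time: 11.02
ee_pos: [0.6132, 0.15, 0.1508]
eef_rot: [-0.0, 0.672, 0.741, -0.0]
force: [-4.4, -0.9, 5.4]
gripper_width: 0.012
gripper_force: 30.0
```

Emit:
servo_tool(moves="0 0 0 -2;0 0 0 -4;0 0 0 -6;0 0 0 -6.5;0 0 0 -6.5;0 0 0 -6.5;0 0 0 -6.5;0 0 0 -6.5")

```text
time: 11.68
ee_pos: [0.6131, 0.15, 0.1508]
eef_rot: [-0.0, 0.629, 0.777, -0.001]
force: [-6.0, -0.8, 7.3]
gripper_width: 0.0117
gripper_force: 30.0
```

Emit:
servo_tool(moves="0 0 0 0;0 0 0 0;0 0 0 0;0 0 0 0;0 0 0 0;0 0 0 0;0 0 0 0;0 0 0 0", fingers=0.5)

```text
time: 12.35
ee_pos: [0.6137, 0.15, 0.1507]
eef_rot: [-0.0, 0.629, 0.777, 0.0]
force: [-0.4, -0.2, -0.0]
gripper_width: 0.0471
gripper_force: 0.0
```

Emit:
servo_tool(moves="0 0 -4 0;0 0 -8 0;0 0 -12 0;-3 -2.5 -13 5;-6 -5 -13 10;-9 -7.5 -13 15;-12 -10 -13 20;-14 -11.5 -13 20.7")

```text
time: 13.02
ee_pos: [0.5285, -0.0141, 0.2808]
eef_rot: [0.0, 0.761, 0.649, -0.001]
force: [0.2, -0.8, 0.4]
gripper_width: 0.047
gripper_force: 0.0
```

Emit:
servo_tool(moves="-2.5 -0.9 0 0;-2.5 -0.9 0 0;-2.5 -0.9 0 0;-2.5 -0.9 0 0;-2.5 -0.9 0 0;-2.5 -0.9 0 0;-2.5 -0.9 0 0;-2.5 -0.9 0 0", fingers=0.1)

```text
time: 13.68
ee_pos: [0.5179, -0.0337, 0.2806]
eef_rot: [-0.0, 0.758, 0.652, 0.0]
force: [-0.5, -1.0, -0.9]
gripper_width: 0.0847
gripper_force: 0.0
```

```bash
python3 - <<'E'
from h import *
st=robot.get_state(); w,x,y,z=st['eef_rot']; M=Ro.from_quat([x,y,z,w]).as_matrix(); print(st['time'],st['ee_pos'],np.degrees(np.arctan2(M[1,0],M[0,0])),st['q'][6])
s=snap('wrist','w5'); r=lambda a:cv2.resize(a,None,fx=8,fy=8,interpolation=cv2.INTER_CUBIC)
print(w2px(s,(.5526,.041,.028)),w2px(s,(.5208,-.0309,.08)))
u,v=w2px(s,(.5526,.041,.028)).round().astype(int); x0=u-40;y0=v-15
u2,v2=w2px(s,(.5086,-.06,.028)).round().astype(int); x2=u2-48;y2=v2-20
print(x0,y0,x2,y2)
cv2.imwrite('pics/w5d.png',np.vstack([r(s['frame'][y0:y0+30,x0:x0+95]),r(s['frame'][y2:y2+40,x2:x2+95])]))
E
```

```text
13.6833 [ 0.51786593 -0.03368927  0.28059552] 81.3982156965847 -0.41440494310807335
[345.88278685 108.87187961] [325.2346784  195.66723923]
306 94 270 192
```

View pics/w5d.png

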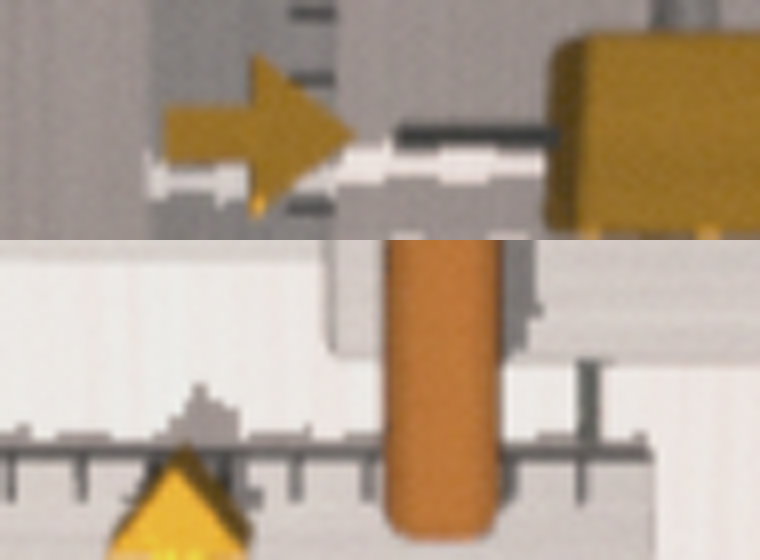

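The top half shows the stop needle (395,136) now exactly in line with its arrow tip (352,135), so step 1 is met. The bottom half shows the jaw needle at x=588 and its arrow at x=184, about 54–56 mm of pull. The handle is centred at x=442. I'll go down and grip it.

Emit:
servo_tool(moves="0.3 0.25 4 0;0.3 0.25 8 0;0.3 0.25 11 0;0.3 0.25 13 0;0.3 0.25 13.8 0;0.3 0.25 13.8 0;0.3 0.25 13.8 0;0.3 0.25 13.8 0")

```text
time: 14.4
ee_pos: [0.5214, -0.0316, 0.1441]
eef_rot: [0.001, 0.758, 0.652, 0.001]
force: [0.7, 0.5, 0.9]
gripper_width: 0.0845
gripper_force: 0.0
```

Emit:
servo_tool(moves="0 0 0 0;0 0 0 0;0 0 0 0;0 0 0 0;0 0 0 0;0 0 0 0;0 0 0 0;0 0 0 0", fingers=1)

```text
time: 15.07
ee_pos: [0.5206, -0.0317, 0.1427]
eef_rot: [-0.0, 0.758, 0.652, -0.0]
force: [0.9, -0.2, -1.0]
gripper_width: 0.0351
gripper_force: 0.0
```

Emit:
servo_tool(moves="0 0 0 0;0 0 0 0;0 0 0 0;0 0 0 0;0 0 0 0;0 0 0 0;0 0 0 0;0 0 0 0")

```text
time: 15.73
ee_pos: [0.5197, -0.0315, 0.1425]
eef_rot: [-0.001, 0.758, 0.652, -0.001]
force: [-6.5, 1.0, 6.8]
gripper_width: 0.0137
gripper_force: 30.0
```

Emit:
servo_tool(moves="0 -0.8 0 0;0 -1.6 0 0;0 -2.4 0 0;0 -3.2 0 0;0 -4 0 0;0 -4.6 0 0;0 -5 0 0;0 -5.2 0 0")

```text
time: 16.4
ee_pos: [0.4692, -0.0238, 0.1426]
eef_rot: [0.0, 0.759, 0.652, 0.001]
force: [9.6, 0.1, -16.3]
gripper_width: 0.0138
gripper_force: 30.0
```

Emit:
servo_tool(moves="0 -0.3 0 0;0 -0.5 0 0;0 -0.5 0 0;0 -0.5 0 0;0 -0.5 0 0;0 -0.5 0 0;0 -0.5 0 0;0 -0.5 0 0")

```text
time: 17.07
ee_pos: [0.4647, -0.0231, 0.1426]
eef_rot: [0.0, 0.759, 0.652, 0.001]
force: [8.8, 0.2, -13.5]
gripper_width: 0.0137
gripper_force: 30.0
```

```bash
python3 - <<'E'
from h import *
st=robot.get_state(); print(st['time'],st['ee_pos'],np.hypot(*(st['ee_pos'][:2]-[.5197,-.0315])))
M=(.478,-.063,.028)
for n in ('top','scene','wrist'):
    s=snap(n,n+'6'); print(n,s['fx'],s['k1'],s['xyz'],Rm(s)[:,2],w2px(s,M))
E
```

```text
17.0667 [ 0.46471393 -0.02313145  0.14257148] 0.05561924383529275
top 416.9477960486511 -0.1021485446526283 [0.47921579 0.01725821 1.00464572] [ 0.10604965 -0.02504078 -0.99404549] [341.4329048  243.31191567]
scene 382.1865261240946 -0.018494646109684328 [ 1.174374   -0.07199494  0.52683807] [-0.79305556  0.11074335 -0.59899816] [278.00851843 190.17305589]
wrist 323.78655306034096 0.01854339514411611 [0.47626177 0.04873174 0.22398354] [-0.03552143 -0.24759195 -0.96821302] [350.49247489 285.32039106]
```

```bash
python3 - <<'E'
from h import *
s=load('w5'); q=lambda u,v,z:px2w(s,((u-3.5)/8+270,(v-243.5)/8+192),z)
for z in (.013,.015): print('8 ticks mm',1e3*np.linalg.norm(q(580,480,z)-q(10,480,z)))
n=q(588,420,.03);m=q(184,445,.028);d=n-m;t=np.radians(-8.5);print('needle-mark',1e3*(d[0]*np.cos(t)+d[1]*np.sin(t)))
out=[]
for n,h in (('top6',12),('scene6',17),('wrist6',40)):
    s=load(n); u,v=w2px(s,(.478,-.06,.028)).round().astype(int)
    w=int(h*1.3); a=s['frame'][v-h:v+h,u-w:u+w]; print(n,u-w,v-h,390/(2*w)); out.append(cv2.resize(a,(390,300),interpolation=cv2.INTER_CUBIC))
cv2.imwrite('pics/m6.png',np.vstack([np.hstack(out[:2]),np.hstack([out[2],np.zeros_like(out[2])])]))
E
```

```text
8 ticks mm 80.71291189557948
8 ticks mm 80.25030875013216
needle-mark 54.39809339655033
top6 325 231 13.0
scene6 257 173 8.863636363636363
wrist6 298 241 3.75
```

View pics/m6.png

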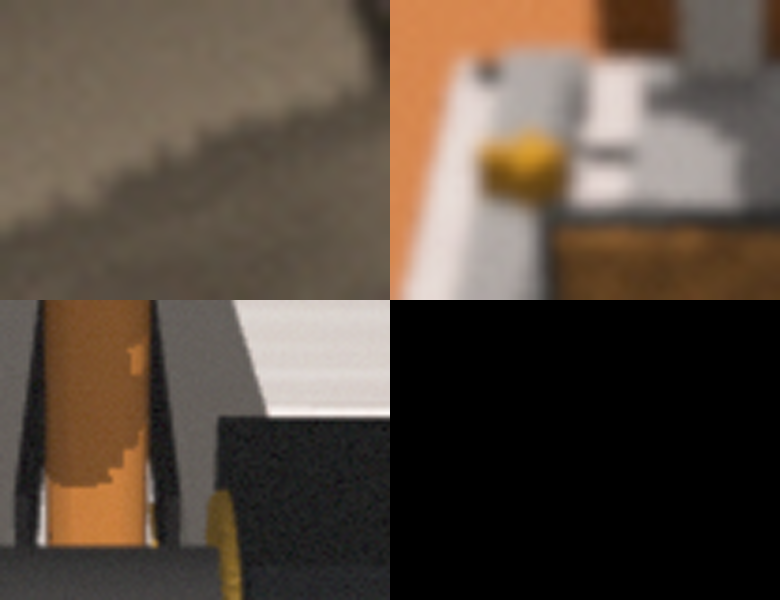

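In the scene crop (top right) the jaw needle tip (580,150) is level with the arrow's tip (567,153). The other two cameras are blocked by the gripper. The measured ticks (80.3 mm for 80) confirm the scale, giving a required pull of 54.3 mm against 55.6 mm now, so I'll ease back by about 0.8 mm.

Emit:
servo_tool(moves="0 0.04 0 0;0 0.08 0 0;0 0.08 0 0;0 0.08 0 0;0 0.08 0 0;0 0.08 0 0;0 0.08 0 0;0 0.08 0 0")

```text
time: 17.88
ee_pos: [0.4656, -0.0233, 0.1426]
eef_rot: [0.0, 0.759, 0.652, 0.001]
force: [9.5, -1.6, -14.8]
gripper_width: 0.0137
gripper_force: 30.0
```

```bash
python3 - <<'E'
from h import *
st=robot.get_state(); print(np.hypot(*(st['ee_pos'][:2]-[.5197,-.0315])),st['gripper_force'],st['gripper_width'])
s=snap('scene','scene7')
f=lambda u,v,z:px2w(s,((u-390-4)/8.8636+257,(v-4)/8.8236+173),z)
n=f(580,151,.03); m=f(567,153,.028); d=n-m; t=np.radians(-8.5); print(n,m,d[0]*np.cos(t)+d[1]*np.sin(t))
# needle darkness row centroid just right of the tip, before and after
for k in ('scene6','scene7'):
    g=cv2.cvtColor(load(k)['frame'],cv2.COLOR_BGR2GRAY)[184:197,275:286].astype(int); print(g)
E
```

```text
0.054731028220549045 29.996698200702667 0.013710631655584766
[ 0.47883047 -0.06298332  0.03      ] [ 0.47647337 -0.06623895  0.028     ] 0.0018499981137107759
[[159 145 129 131 168 205 218 218 216 198 160]
 [154 141 126 130 168 206 217 219 215 200 166]
 [156 143 129 139 177 210 217 219 214 202 177]
 [151 140 137 156 191 212 217 218 213 200 184]
 [148 135 134 159 186 202 204 202 197 190 180]
 [144 130 126 138 156 160 161 161 162 164 172]
 [127 119 122 136 137 129 122 126 131 148 166]
 [104 106 130 158 164 158 155 154 149 156 168]
 [ 85  94 130 172 194 199 198 194 184 177 174]
 [ 76  91 133 179 208 217 217 213 202 184 176]
 [ 74  95 141 184 207 213 213 209 194 179 168]
 [ 73  91 134 170 184 188 185 179 166 153 148]
 [ 70  80 106 126 137 136 136 129 119 112 111]]
[[157 144 129 131 169 207 217 220 214 195 155]
 [156 140 126 131 169 205 218 217 214 193 156]
 [155 139 129 138 178 208 217 217 214 197 172]
 [150 141 136 155 191 213 217 218 213 201 180]
 [146 133 134 160 191 203 205 204 197 188 180]
 [143 129 126 147 165 168 166 164 163 165 171]
 [128 118 124 140 142 128 121 121 128 146 166]
 [103 105 131 156 159 145 140 137 138 151 167]
 [ 84  96 129 170 190 191 187 184 178 172 172]
 [ 76  92 134 180 207 214 215 212 201 186 178]
 [ 75 100 149 191 216 220 219 214 200 184 176]
 [ 71 101 150 189 205 207 206 198 182 168 162]
 [ 73  91 125 151 162 163 163 153 139 131 129]]
```

A cross-check: fit a rendered arrow prism to the scene and wrist pictures, for a better mark position than my coarse reading.

```bash
cat > fit.py <<'E'
from h import *
from scipy.optimize import minimize
t=np.radians(-8.6); ex=np.array([np.cos(t),np.sin(t)]); ey=np.array([-ex[1],ex[0]])
prof=np.array([(0,0),(10,-12),(4,-12),(4,-24),(-4,-24),(-4,-12),(-10,-12)])/1e3 # (jig x, jig y) from tip
U=8
def render(s,p,x0,y0,w,h):
    m=np.zeros((h*U,w*U),np.uint8)
    P=[[ (w2px(s,np.r_[np.array(p)+a*ex+b*ey,z])-[x0-.5,y0-.5])*U for a,b in prof] for z in (.015,.028)]
    for f in P: cv2.fillPoly(m,[np.round(f).astype(np.int32)],255)
    for i in range(7):
        j=(i+1)%7; cv2.fillConvexPoly(m,np.round([P[0][i],P[0][j],P[1][j],P[1][i]]).astype(np.int32),255)
    return cv2.GaussianBlur(cv2.resize(m,(w,h),interpolation=cv2.INTER_AREA).astype(float)/255,(0,0),.6)
for k,r in (('scene7',14),('w5',25),('w4',25),('top0',9)):
    s=load(k); c=w2px(s,(.477,-.068,.025)).round().astype(int); x0,y0=c-r
    S=cv2.cvtColor(s['frame'],cv2.COLOR_BGR2HSV)[y0:y0+2*r,x0:x0+2*r,1]/255.
    def cost(q):
        m=render(s,q/1e3,x0,y0,2*r,2*r)[2:-2,2:-2]; W=S[2:-2,2:-2]; g=cv2.dilate((m>.05).astype(np.uint8),np.ones((5,5)))>0
        return -np.corrcoef(m[g],W[g])[0,1]
    best=min((minimize(cost,[x,y],method='Nelder-Mead',options=dict(initial_simplex=[[x,y],[x+3,y],[x,y+3]])) for x in (474,479) for y in (-66,-61)),key=lambda o:o.fun)
    print(k,best.x,best.fun, 'jigx',ex@best.x)
f=lambda s,u,v:ex@px2w(s,(u,v),.03)[:2]*1e3
for k in ('scene6','scene7'):
    s=load(k); g=255-cv2.cvtColor(s['frame'],cv2.COLOR_BGR2GRAY)[187:195,280:283].astype(float).mean(1); g=np.clip(g-60,0,None)
    v=187+(g*np.arange(8)).sum()/g.sum(); print(k,'needle v',v,'jigx',f(s,281,v))
s=load('w5'); print('w5 home needle jigx',f(s,(588-3.5)/8+270,(420-243.5)/8+192))
E
python3 fit.py
```

```text
scene7 [474.10694504 -65.20105934] -0.9476858314035448 jigx 478.52613000638263
w5 [478.61355972 -65.57064629] -0.9602562847913579 jigx 483.03734034384456
w4 [478.42927921 -65.66646248] -0.9619029590171672 jigx 482.86945971664386
top0 [476.26152563 -63.53914189] -0.9884283369021286 jigx 480.407969919931
scene6 needle v 190.03496503496504 jigx 484.15639420141963
scene7 needle v 190.25 jigx 484.97160615886844
w5 home needle jigx 539.0078520668943
```

```bash
cat > fit2.py <<'E'
exec(open('fit.py').read().split("for k,r in")[0])
def masks(s,p,x0,y0,w,h,hl,sw):
    prof=np.array([(0,0),(10,-hl),(sw,-hl),(sw,-24),(-sw,-24),(-sw,-hl),(-10,-hl)])/1e3
    P=[np.array([(w2px(s,np.r_[np.array(p)+a*ex+b*ey,z])-[x0-.5,y0-.5])*U for a,b in prof]) for z in (.014,.028)]
    out=[]; top=np.zeros((h*U,w*U),np.uint8); cv2.fillPoly(top,[np.round(P[1]).astype(np.int32)],255)
    side=np.zeros_like(top)
    for i in range(7):
        j=(i+1)%7; cv2.fillConvexPoly(side,cv2.convexHull(np.round([P[0][i],P[0][j],P[1][j],P[1][i]]).astype(np.int32)),255)
    side[top>0]=0
    return [cv2.GaussianBlur(cv2.resize(m,(w,h),interpolation=cv2.INTER_AREA).astype(float)/255,(0,0),.6) for m in (top,side)]
for k,r,c0 in (('scene0',9,(477,-66)),('scene7',9,(477,-66)),('w5',22,(478,-65)),('w4',22,(478,-65)),('top0',7,(477,-64))):
    s=load(k); c=w2px(s,np.r_[np.array(c0)/1e3-.01*ey,.025]).round().astype(int); x0,y0=c-r
    h=2*r if k[0]!='w' else min(2*r,250-y0)
    I=s['frame'][y0:y0+h,x0:x0+2*r].astype(float)
    I=np.stack([I[...,2],I[...,2]-I[...,0]],-1)   # red, red-blue
    def cost(q):
        a,b=masks(s,q[:2]/1e3,x0,y0,2*r,h,q[2],q[3]); A=np.stack([np.ones(a.size),a.ravel(),b.ravel()],1); Y=I[...,1].reshape(-1,1)
        return ((A@np.linalg.lstsq(A,Y,rcond=None)[0]-Y)**2).mean()
    best=min((minimize(cost,[x,c0[1],12,4],method='Nelder-Mead',options=dict(initial_simplex=[[x,c0[1],12,4],[x+3,c0[1],12,4],[x,c0[1]+3,12,4],[x,c0[1],14,4],[x,c0[1],12,5]],maxiter=300)) for x in (c0[0]-4,c0[0],c0[0]+3)),key=lambda o:o.fun)
    print(k,best.x.round(2),best.fun,'jigx',ex@best.x[:2])
s=load('scene0'); u,v=w2px(s,(.536,-.063,.03)); print(u,v); u,v=int(u),int(v)
print(cv2.cvtColor(s['frame'],cv2.COLOR_BGR2GRAY)[v-6:v+7,u-7:u+8])
E
python3 fit2.py
```

```text
scene0 [476.77 -64.18  15.04   3.41] 356.61747598830345 jigx 481.0107975440986
scene7 [475.54 -65.57  13.39   1.98] 157.18858790211664 jigx 479.99685257324757
w5 [478.9  -64.78  13.17   3.36] 765.8747446662525 jigx 483.202575749947
w4 [478.9  -64.71  13.3    3.48] 20.61888082438575 jigx 483.19432051247543
top0 [476.17 -62.2   13.68   3.48] 19.664015200094827 jigx 480.1161164578467
279.44098179595665 205.3763241324631
[[164 154 143 136 151 180 201 214 219 215 193 147 108  96  92]
 [165 157 143 141 165 200 215 220 218 213 192 158 126 115 113]
 [161 148 135 135 172 206 217 218 217 209 192 168 153 145 144]
 [158 145 130 133 169 205 217 218 215 205 191 177 166 166 165]
 [152 140 127 126 160 193 205 206 204 196 188 179 173 173 171]
 [147 135 124 121 141 160 164 165 164 167 170 171 174 172 173]
 [144 133 124 125 130 120 113 113 119 130 152 169 173 173 173]
 [134 124 123 139 147 134 124 120 124 135 154 168 172 173 174]
 [134 123 133 165 183 182 180 176 174 170 171 174 173 175 172]
 [140 131 152 188 209 211 211 209 202 188 178 175 175 173 173]
 [137 136 165 201 216 220 221 216 205 193 179 175 173 172 172]
 [140 136 163 200 217 222 221 217 206 188 177 177 174 174 172]
 [141 134 150 189 213 217 215 208 193 181 173 172 173 172 171]]
```

```bash
cat > fit3.py <<'E'
exec(open('fit.py').read().split("for k,r in")[0])
def mk(s,p,x0,y0,w,h):
    P=[np.array([(w2px(s,np.r_[np.array(p)+a*ex+b*ey,z])-[x0-.5,y0-.5])*U for a,b in ((.007,.03),(.007,-.03),(-.007,-.03),(-.007,.03))]) for z in (.048,.08)]
    top=np.zeros((h*U,w*U),np.uint8); al=top.copy()
    cv2.fillPoly(top,[np.round(P[1]).astype(np.int32)],255)
    cv2.fillConvexPoly(al,cv2.convexHull(np.round(np.vstack(P)).astype(np.int32)),255); al[top>0]=0
    return [cv2.GaussianBlur(cv2.resize(m,(w,h),interpolation=cv2.INTER_AREA).astype(float)/255,(0,0),.6) for m in (top,al)]
for k,r in (('top0',18),('w4',40),('w5',40),('scene0',20)):
    s=load(k); c=w2px(s,(.519,-.0315,.07)).round().astype(int); x0,y0=c-r
    I=s['frame'][y0:y0+2*r,x0:x0+2*r].astype(float); Y=(I[...,2]-I[...,0]).reshape(-1,1)
    def cost(q):
        A=np.stack([np.ones(4*r*r)]+[m.ravel() for m in mk(s,q/1e3,x0,y0,2*r,2*r)],1)
        return ((A@np.linalg.lstsq(A,Y,rcond=None)[0]-Y)**2).mean()
    b=min((minimize(cost,[x,-31.5],method='Nelder-Mead',options=dict(initial_simplex=[[x,-31.5],[x+3,-31.5],[x,-28.5]])) for x in (516,521)),key=lambda o:o.fun)
    print(k,b.x,b.fun,'needle jigx',ex@b.x+20)
E
python3 fit3.py
```

```text
top0 [516.14420319 -32.69812775] 47.77037434776948 needle jigx 535.230400203166
w4 [520.07192993 -32.39186096] 611.4641179016537 needle jigx 539.0681673770617
w5 [520.0952301  -33.23252106] 591.6759839211419 needle jigx 539.2169139657743
scene0 [550.89044738 -26.7357586 ] 1239.3079628849782 needle jigx 568.6943859478648
```

Two independent fits give a required pull of 55.1 mm (top camera) and 55.8 mm (wrist), so the original 55.6 mm was better. I'll pull back out 1 mm and hold.

Emit:
servo_tool(moves="0 -0.05 0 0;0 -0.1 0 0;0 -0.1 0 0;0 -0.1 0 0;0 -0.1 0 0;0 -0.1 0 0;0 -0.1 0 0;0 -0.1 0 0")

```text
time: 18.6
ee_pos: [0.4645, -0.0231, 0.1426]
eef_rot: [0.0, 0.759, 0.652, 0.001]
force: [9.3, -0.6, -14.7]
gripper_width: 0.0137
gripper_force: 30.0
```

Emit:
servo_tool(moves="0 0 0 0;0 0 0 0;0 0 0 0;0 0 0 0;0 0 0 0;0 0 0 0;0 0 0 0;0 0 0 0")

```text
time: 19.27
ee_pos: [0.4646, -0.0231, 0.1426]
eef_rot: [0.0, 0.759, 0.652, 0.001]
force: [8.9, -0.2, -13.7]
gripper_width: 0.0138
gripper_force: 30.0
```

```bash
python3 - <<'E'
from h import *
st=robot.get_state(); print(np.hypot(*(st['ee_pos'][:2]-[.5197,-.0315])),st['gripper_force'],st['time'])
print(robot.job_done())
E
```

```text
0.055779723188592485 29.9968421459198 19.2667
the job is handed in; nothing more can be done
None
```

I handed the job in at 19.3 s with the side stop's needle lined up on its arrow and the spring jaw held steadily about 55.8 mm out (30 N grip); camera fits put the jaw's arrow 55.1–55.8 mm out, but a rougher scene-camera fit suggested about 59 mm, and the verdict wasn't shown.

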